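# Run a cup on the press-to-run blender

## Task

Take the blue cap off the blender and stand it, knob up, on the chopping board, then push the blender's switch fully over to on. Keeping hold of the orange cup, set it on the yellow sprung pad and press it fully down for a full second, then stand it upright on the cork coaster, let go, and push the switch fully back to off. Keep the cup upright and leave the green cup and the other things on the worktop where they are.

Things in the scene. Friction and masses are not known exactly. Their poses are not given: they have to be found in the camera images.
- blender: Fixed red blender base. Origin: centre of the drum's underside on the worktop; z up, x is the direction in which the switch goes on. Round drum, 128 mm across at the foot and 106 mm at its steel rim, whose top is 100 mm up. Inside the rim is a round well 88 mm wide holding the yellow pad. On the drum's +y side is a red console, 96 mm (x) by 62 mm (y), spanning y 51 to 113 mm, 48 mm high, with the switch lever on it at x 0, y 90 mm.
- pad (a joint): The yellow drive pad, a disc 83 mm wide in the well: 0 = up (as at rest), 0.012 m = fully depressed. Spring: 5.4 N starts it down, 12.6 N holds it fully down (the cup's weight counts, but does not move it alone). It springs back up when unloaded.
- pad_top (a point): Centre of the pad's upper face, 92 mm above the worktop when up (8 mm below the rim's top) and 80 mm when fully down; it moves with the pad.
- switch (a joint): White-tipped lever on the console, hinged across the blender's y axis 46 mm above the worktop: 0 = off (leans 0.5 rad to the blender's -x), 1.0 rad = on (leans 0.5 rad to its +x). Stays where it is left; about 1.2 N at the tip moves it.
- switch_tip (a point): Centre of the lever's white ball tip, 20 mm across, 50 mm from the hinge; 24 mm to the -x side of the hinge when off, 24 mm to the +x side when on, 90 mm up in both, 96 mm up midway.
- cap: Loose blue dust cap that covers the blender's well at the start, 90 g. Origin: centre of its underside. A plug 74 mm wide and 6 mm high at the bottom, then a disc 100 mm wide and 6 mm thick (this rests on the rim), then a white upright round knob 24 mm wide from 12 to 44 mm above the origin. z up through the knob.
- cup_orange: Sealed rigid orange cup, 0.28 to 0.46 kg, 125 mm tall, standing on its grey drive foot. Origin: centre of the foot's underside; z up. Foot 72 mm wide and 20 mm high; body 62 mm wide (the grasp) from 28 to 112 mm up, narrowing to 54 mm at the top.
- cup_green: An equal cup but with a green body; leave it alone.
- coaster: Fixed round cork coaster, 110 mm wide, 8 mm thick. Origin: centre of its underside.
- board: Fixed bamboo chopping board, 280 mm (x) by 220 mm (y), 16 mm thick. Origin: centre of its underside. A wooden spoon lies near its -y edge, along x; the rest is free.
- spoon: Wooden-handled spoon, 190 mm long, 20 mm thick, lying along its x axis near the board's -y edge (about 85 mm from the middle line). Leave alone.
- mug: Blue mug, 78 mm wide, 90 mm tall, beyond the blender; origin at the centre of its underside. Leave alone.
- shaker: White shaker, 44 mm wide, 100 mm tall, beyond the blender; origin at the centre of its underside. Leave alone.
- jar: Amber jar with black lid, 70 mm wide, 110 mm tall, beyond the blender to the left; origin at the centre of its underside. Leave alone.
- grater: Flat yellow hand grater, 110 by 75 mm with a 50 mm tab, 8 mm thick, lying near the robot; origin at the centre of its underside. Leave alone.
Things that resemble listed ones, but are neither listed nor needed, are in the scene too. Leave any purple or turquoise look-alike of the blender alone.

How it is judged:
By the outcome, as a careful person would: the job done as asked, in the order asked, and still so for the second after the job is handed in, with the robot touching nothing.
It also fails if it takes over 72 s, if anything falls off the work surface, if the arm or the gripper's body presses on something with over 40 N, if the wrist force passes 120 N, or if a joint passes its speed limit or range.

## Robot

A 7-joint arm with a two-finger parallel gripper is mounted at the origin on the work surface. World frame = base frame: x ahead of the robot, y to its left, z up, the work surface at z = 0. Lengths are in m, angles in rad, forces in N, time in s.
With the tool pointing down it reaches from about 0.425 to 0.925 m from the base axis. Payload 6.8 kg.
Tool frame: the origin (TCP) lies on the front face of the gripper's body, between the roots of the fingers; the fingertips stand 73 mm ahead of it and the grasp point (between the pads) lies 54 mm ahead of it; z points along the fingers, y is the line along which they close (so a half turn about z gives the same grasp; the last joint's range is limited). The gripper opens to 85 mm and grips with 20 to 120 N. Pads are 22 mm wide; open, the fingers measure 114 mm over their backs; the gripper's body (76 mm by 85 mm) begins 54 mm behind the grasp point. The pads swing forward as they close: fully open they stand 13 mm farther back than shut.
Start: joints at [1.106, 0.477, 0.022, 1.555, -0.011, 1.109, -0.083], TCP at [0.236, -0.633, 0.304] pointing down, gripper open.
Joint ranges: [-2.96, 2.96], [-0.34, 2.1], [-1.41, 1.46], [0.24, 2.44], [-1.37, 4.51], [0.17, 1.92], [-2.96, 2.96]. Speed limits (rad/s): [2.39, 2.39, 3.14, 3.14, 3.14, 3.14, 3.14].

## Interface

Orientations are given as a unit quaternion [w, x, y, z].
In Python, from station import bot, optics gives the robot as it stands.
- The arm moves only by the tool drive_tool, never from a script. Its argument "deltas" is a list of rows, each an object with "gripper": the closure in counts, from 0 (fully open) to 255 (shut); "offset": the shift along the tool's x, y, z in units of 1000 mm (1.0 is 1000 mm), a list of three; "angular": the turn, a rotation vector about the tool's x, y, z in units of 45 degrees (1.0 is 45 degrees), a list of three. In form: [{"gripper": gripper, "offset": [dx, dy, dz], "angular": [rx, ry, rz]}, ...]. A call has 1 to 5 rows; each row is the pose to reach, as a shift and turn from the pose commanded when the call began, along the tool's axes at that moment; what a row does not reach only later rows make up. A row lasts 1/10 s, in which the tool goes at most 50 mm and 8.59 degrees, less where a joint would pass 70% of its speed; a pose out of reach is approached as far as the arm can. A call with a number of a shift or a turn outside -1 to 1 is refused whole. A call with a gripper value outside its range is refused whole. The fingers move at their own pace and stop on an object; "grip_force" is the grip in N (left out, the last holds). Time passes only in rows, so rows that repeat a pose let the fingers close. It gives the time, the measured TCP pose, the force, the opening and the grip force at its end, in the units of the state.
- bot.get_obs(): the state, without advancing time (a new reading comes with each control period).
- optics.read_camera(name): name is "side" or "top"; returns the picture (420x560x3 uint8, blue, green, red); there is no depth.
- optics.camera_model(name): a dict with "fx", "fy", "cx", "cy" (pixels), "cam_to_world" (4x4, takes a point from camera to world coordinates). Camera axes: x right, y up, looking along -z (the intrinsics and any distortion apply to the point x, -y, -z); pixel columns grow to the right and rows downward; lengths in m; the calibration is good to about 2 mm. A picture is of the moment at which its call begins. camera_model takes no time and is no camera call.
- bot.hand_in(): hands the job in; it is judged then, once.
The state is a dict: "t": time; "q": joint angles; "joint_vel": joint speeds; "joint_torque": joint torques, N m; "eef_pos": TCP position; "tool_rot": TCP orientation; "contact_force": force on the tool from outside, world axes, zero at the start; "torque": the same for the moment, N m; "gripper_width": opening from 0.0 (shut) to 1.0 (fully open); "grasp_force": force on a finger pad.
Only numpy, scipy, OpenCV 4.12 (cv2) and the standard library are available. Lean on these libraries where they do the work, as an engineer would, in place of code of your own. Each camera call takes 0.05 s, during which the arm holds its last target. There are 200 camera calls.

## Working session

There is one attempt and no reset: what is moved stays moved. The work goes in short steps, Python scripts to look and compute and a tool call to move; the robot and the scene stay as the last step left them, time stands still between calls to the robot, and variables do not carry over. Pictures are saved under pics/ and viewed, at most 11 in all, crops included, and the job is handed in when it is done.

Besides the shell and the picture viewer there is one more tool, called after "Emit:" as a command line: name --argument value ..., lists and objects as JSON in quotes. drive_tool: Moves the arm, as the interface text tells. Its arguments: {"type":"object","properties":{"deltas":{"type":"array"},"grip_force":{"type":"number"}},"required":["deltas"]}

```bash
ls; mkdir -p pics; python3 - <<'E'
from station import bot, optics
import cv2,json
o=bot.get_obs(); print({k:o[k] for k in('t','eef_pos','tool_rot','gripper_width','contact_force')})
for n in('side','top'):
    cv2.imwrite(f'pics/{n}0.png',optics.read_camera(n)); print(n,optics.camera_model(n))
E
```

```text
pics
{'t': 0.0, 'eef_pos': array([ 0.23559169, -0.63206344,  0.30294861]), 'tool_rot': array([-8.66851234e-04,  9.84127990e-01,  1.77457866e-01, -2.33278981e-04]), 'gripper_width': 1.0016105027493094, 'contact_force': array([-0.41568758, -0.1480021 , -0.19787398])}
side {'fx': 520.2751723036661, 'fy': 520.2751723036661, 'cx': 277.11023050059185, 'cy': 206.2850632505482, 'cam_to_world': array([[-0.91637956,  0.22279906, -0.33257943,  0.04081226],
       [-0.40028909, -0.51858959,  0.75553522,  1.04638914],
       [-0.00413969,  0.82548496,  0.56440894,  0.89227317],
       [ 0.        ,  0.        ,  0.        ,  1.        ]])}
top {'fx': 545.2041176450255, 'fy': 545.2041176450255, 'cx': 274.6376166221768, 'cy': 197.29448701520013, 'cam_to_world': array([[ 2.72965484e-02,  9.82315778e-01, -1.85231233e-01,
         2.26431941e-01],
       [-9.99627328e-01,  2.67642253e-02, -5.37412076e-03,
        -1.88825341e-02],
       [-3.21513167e-04,  1.85308898e-01,  9.82680268e-01,
         1.59215842e+00],
       [ 0.00000000e+00,  0.00000000e+00,  0.00000000e+00,
         1.00000000e+00]])}
```

View pics/top0.png

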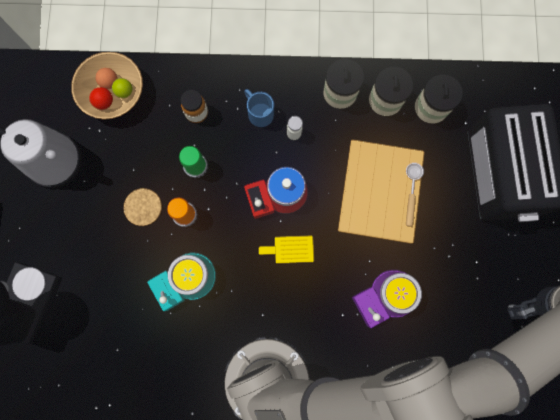

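View pics/side0.png

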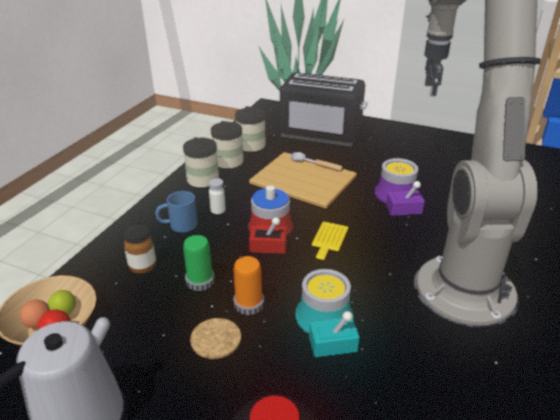

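The top view shows the cap at (287,190) with its knob at (287,184), the red console at (259,199) with its tip near (257,203), and the board at (383,191) with the spoon along its right side. The orange cup is at (180,210), the green cup at (193,160) and the coaster at (142,207). The side view shows the same things: knob (270,192), tip (275,225), orange cup (248,283), coaster (216,337).

```bash
cat > h.py <<'E'
import numpy as np, cv2
from station import bot, optics
M={n:optics.camera_model(n) for n in('side','top')}
def ray(n,u,v):
    m=M[n];T=m['cam_to_world'];d=np.array([(u-m['cx'])/m['fx'],-(v-m['cy'])/m['fy'],-1.])
    return T[:3,3],T[:3,:3]@d
def plane(n,u,v,z):
    o,d=ray(n,u,v);return o+d*(z-o[2])/d[2]
def tri(a,b):
    (o,d),(p,e)=ray('top',*a),ray('side',*b)
    s=np.linalg.lstsq(np.c_[d,-e],p-o,rcond=None)[0]
    x,y=o+s[0]*d,p+s[1]*e;return (x+y)/2,np.linalg.norm(x-y)
def mask(img,lo,hi,box,close=0):
    h=cv2.inRange(cv2.cvtColor(img,cv2.COLOR_BGR2HSV),lo,hi);m=np.zeros_like(h)
    x0,y0,x1,y1=box;m[y0:y1,x0:x1]=h[y0:y1,x0:x1]
    if close:m=cv2.morphologyEx(m,cv2.MORPH_CLOSE,np.ones((close,close)))
    return m
def big(m):
    c=max(cv2.findContours(m,cv2.RETR_EXTERNAL,cv2.CHAIN_APPROX_NONE)[0],key=cv2.contourArea)
    k=cv2.moments(c);return c,(k['m10']/k['m00'],k['m01']/k['m00'])
E
python3 - <<'E'
from h import *
np.set_printoptions(precision=4,suppress=True)
t=cv2.imread('pics/top0.png');s=cv2.imread('pics/side0.png')
W=((0,0,140),(180,90,255))
def f(n,img,lo,hi,box,cl=0):
    c,p=big(mask(img,lo,hi,box,cl));print(n,np.round(p,1),'A',cv2.contourArea(c),'box',cv2.boundingRect(c));return c,p
k1=f('knob t',t,*W,(275,172,300,197))[1];k2=f('knob s',s,*W,(260,183,282,203))[1]
print('knob',tri(k1,k2),plane('top',*k1,.138))
p1=f('tip t',t,*W,(246,190,270,212))[1];p2=f('tip s',s,*W,(262,210,290,236))[1]
print('tip',tri(p1,p2),plane('top',*p1,.09))
c,_=f('cap t',t,(100,100,60),(125,255,255),(262,160,315,220),9);e=cv2.fitEllipse(c);print(e,plane('top',*e[0],.106))
c,_=f('cap s',s,(100,100,60),(125,255,255),(245,180,295,225),9);e=cv2.fitEllipse(c);print(e,plane('side',*e[0],.106))
c,_=f('console',t,(0,120,60),(8,255,255),(240,175,276,222),5);r=cv2.minAreaRect(c);print(r,[plane('top',*q,.048)[:2] for q in cv2.boxPoints(r)])
c,_=f('coaster t',t,(8,60,90),(25,255,255),(115,180,165,235));e=cv2.fitEllipse(c);print(e,plane('top',*e[0],.008))
c,_=f('coaster s',s,(8,60,60),(25,255,255),(185,312,247,365));e=cv2.fitEllipse(c);print(e,plane('side',*e[0],.008))
c,_=f('board',t,(8,50,90),(28,255,255),(330,130,435,250),7);r=cv2.minAreaRect(c);print(r,[plane('top',*q,.016)[:2] for q in cv2.boxPoints(r)])
f('orange t',t,(5,180,90),(15,255,255),(160,190,205,230));f('orange s',s,(5,180,60),(15,255,255),(225,245,270,315))
f('green t',t,(45,120,40),(85,255,255),(170,140,215,185))
cv2.imwrite('pics/z.png',np.hstack([cv2.resize(t[130:230,110:240],None,fx=3,fy=3),cv2.resize(t[130:230,230:360],None,fx=3,fy=3)]))
E
```

```text
knob t [286.1 182.8] A 62.0 box (282, 178, 10, 11)
knob s [270.1 191.4] A 115.0 box (264, 185, 18, 15)
knob (array([ 0.5429, -0.0419,  0.123 ]), np.float64(0.004355702523577704)) [ 0.5417 -0.041   0.138 ]
tip t [257.3 202. ] A 28.0 box (255, 198, 6, 8)
tip s [271.2 217.2] A 191.5 box (262, 210, 18, 24)
tip (array([0.4972, 0.0383, 0.1002]), np.float64(0.008359153000185766)) [0.495  0.0374 0.09  ]
cap t [286.1 184.6] A 941.0 box (269, 167, 35, 36)
((286.0633239746094, 184.5602264404297), (34.34523391723633, 34.998512268066406), 153.48614501953125) [ 0.5435 -0.0416  0.106 ]
cap s [269.4 199. ] A 453.0 box (252, 189, 37, 20)
((269.3523254394531, 198.54168701171875), (18.820270538330078, 35.95081329345703), 92.77161407470703) [ 0.5387 -0.0322  0.106 ]
console [259.2 199.4] A 695.0 box (244, 181, 32, 38)
((260.4793395996094, 198.50657653808594), (34.695159912109375, 24.949329376220703), 72.34988403320312) [array([0.549, 0.081]), array([0.5733, 0.0129]), array([ 0.477 , -0.0201]), array([0.4532, 0.0473])]
coaster t [142.1 206.7] A 1084.0 box (123, 188, 39, 38)
((142.09881591796875, 206.6640167236328), (36.43898391723633, 37.936187744140625), 50.97332000732422) [0.4863 0.3795 0.008 ]
coaster s [215.2 337.8] A 1691.5 box (189, 317, 53, 43)
((215.17828369140625, 337.8128662109375), (41.413883209228516, 52.05176544189453), 78.89722442626953) [0.4818 0.3862 0.008 ]
board [380.  191.9] A 6773.0 box (338, 140, 87, 104)
((381.62615966796875, 191.1483154296875), (77.48760223388672, 94.5605239868164), 8.426969528198242) [array([ 0.4251, -0.1925]), array([ 0.7087, -0.2323]), array([ 0.6796, -0.4615]), array([ 0.3981, -0.4145])]
orange t [186.3 215.9] A 146.0 box (167, 198, 28, 26)
orange s [247.2 280.2] A 1187.5 box (233, 256, 29, 50)
green t [191.6 159.4] A 515.5 box (179, 145, 26, 29)
```

View pics/z.png

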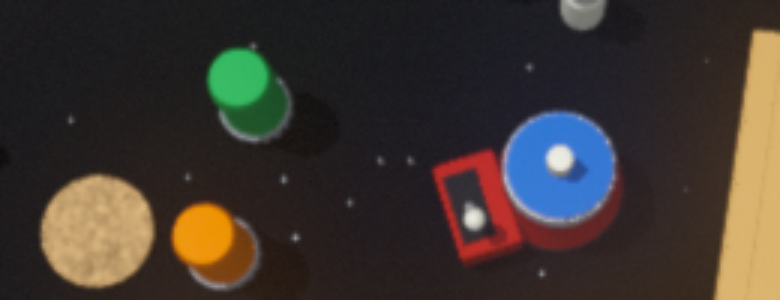

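The zoomed crop shows the orange cup's top at about full-frame (178,208) and the green one at (189.5,156). The console's outer edge runs from (245,187) to (255,218), and the lever tip is at its near end, so the switch is off.

```bash
cat >> h.py <<'E'
from scipy.spatial.transform import Rotation as R
np.set_printoptions(precision=4,suppress=True)
def go(*targets):
    o=bot.get_obs();w=o['tool_rot'];r=R.from_quat([*w[1:],w[0]])
    print('t',round(float(o['t']),2),'pos',o['eef_pos'],'yaw',np.degrees(np.arctan2(*r.as_matrix()[[1,0],0])),'F',o['contact_force'],'w',o['gripper_width'])
    for x in targets: print(x,'->',r.inv().apply(np.array(x)-o['eef_pos']), 'r',np.hypot(x[0],x[1]))
E
python3 - <<'E'
from h import *
t=cv2.imread('pics/top0.png');s=cv2.imread('pics/side0.png')
for n,lo,hi,b in(('orange',(8,150,190),(25,255,255),(160,190,205,230)),('green',(45,100,140),(85,255,255),(170,140,215,185))):
    c,p=big(mask(t,lo,hi,b));e=cv2.fitEllipse(c);print(n,e,plane('top',*e[0],.125))
h=cv2.cvtColor(s,cv2.COLOR_BGR2HSV);print('side hsv col248',[tuple(map(int,h[y,248])) for y in range(254,314,4)])
c,p=big(mask(s,(5,150,60),(25,255,255),(225,245,270,315)));print('side orange',cv2.boundingRect(c))
a,b=plane('top',244.7,186.7,.048),plane('top',255,217.7,.048);print('console edge',a,b,np.linalg.norm(a-b),'yaw',np.degrees(np.arctan2(*(a-b)[[1,0]])))
c0=np.array([.542,-.039]);m=((a+b)/2)[:2]-c0;print('mid dist',np.linalg.norm(m),'yaw',np.degrees(np.arctan2(m[1],m[0]))-90)
go((.5418,-.0395,.26),(.5418,-.0395,.184))
E
```

```text
orange ((177.1658935546875, 207.7925262451172), (18.323877334594727, 19.323448181152344), 43.672157287597656) [0.4666 0.2542 0.125 ]
green ((188.943115234375, 155.5302734375), (17.45677375793457, 18.682842254638672), 65.92410278320312) [0.6146 0.2304 0.125 ]
side hsv col248 [(2, 108, 45), (16, 205, 220), (16, 204, 220), (16, 204, 221), (15, 204, 222), (16, 217, 202), (15, 211, 187), (15, 208, 188), (15, 210, 187), (14, 207, 187), (15, 211, 186), (15, 211, 184), (14, 202, 187), (13, 173, 189), (120, 5, 110)]
side orange (232, 255, 31, 52)
console edge [0.5463 0.077  0.048 ] [0.4566 0.0441 0.048 ] 0.09558373793506601 yaw 20.10979557513695
mid dist 0.10749970885867062 yaw 22.16726859829572
t 0.1 pos [ 0.2356 -0.6321  0.303 ] yaw 20.443303022248163 F [-0.3437 -0.1806 -0.0482] w 0.9998395645638755
(0.5418, -0.0395, 0.26) -> [ 0.4939 -0.4483  0.0437] r 0.5432379681134226
(0.5418, -0.0395, 0.184) -> [ 0.4939 -0.4481  0.1197] r 0.5432379681134226
```

Emit:
drive_tool --deltas '[{"gripper":0,"offset":[0.165,-0.15,0],"angular":[0,0,0]},{"gripper":0,"offset":[0.165,-0.15,0],"angular":[0,0,0]},{"gripper":0,"offset":[0.165,-0.15,0],"angular":[0,0,0]},{"gripper":0,"offset":[0.165,-0.15,0],"angular":[0,0,0]},{"gripper":0,"offset":[0.165,-0.15,0],"angular":[0,0,0]}]'

```text
t: 0.6
eef_pos: [0.3405, -0.4296, 0.3036]
tool_rot: [-0.001, 0.984, 0.18, 0.0]
contact_force: [0.2, 0.8, -0.4]
gripper_width: 1.0
grasp_force: 0.0
```

Emit:
drive_tool --deltas '[{"gripper":0,"offset":[0.165,-0.15,0],"angular":[0,0,0]},{"gripper":0,"offset":[0.165,-0.15,0],"angular":[0,0,0]},{"gripper":0,"offset":[0.165,-0.15,0],"angular":[0,0,0]},{"gripper":0,"offset":[0.165,-0.15,0],"angular":[0,0,0]},{"gripper":0,"offset":[0.165,-0.15,0],"angular":[0,0,0]}]'

```text
t: 1.1
eef_pos: [0.442, -0.2313, 0.3039]
tool_rot: [-0.001, 0.984, 0.18, 0.0]
contact_force: [-0.4, -0.7, 0.4]
gripper_width: 0.999
grasp_force: 0.0
```

Emit:
drive_tool --deltas '[{"gripper":0,"offset":[0.165,-0.15,0],"angular":[0,0,0]},{"gripper":0,"offset":[0.165,-0.15,0],"angular":[0,0,0]},{"gripper":0,"offset":[0.165,-0.15,0],"angular":[0,0,0]},{"gripper":0,"offset":[0.165,-0.15,0],"angular":[0,0,0]},{"gripper":0,"offset":[0.165,-0.15,0],"angular":[0,0,0]}]'

```text
t: 1.6
eef_pos: [0.5437, -0.0326, 0.3039]
tool_rot: [-0.001, 0.984, 0.18, 0.001]
contact_force: [0.0, -0.3, -0.3]
gripper_width: 0.999
grasp_force: 0.0
```

Emit:
drive_tool --deltas '[{"gripper":0,"offset":[-0.004,0.006,0.05],"angular":[0,0,0]},{"gripper":0,"offset":[-0.004,0.006,0.09],"angular":[0,0,0]},{"gripper":0,"offset":[-0.004,0.006,0.12],"angular":[0,0,0]},{"gripper":0,"offset":[-0.004,0.006,0.12],"angular":[0,0,0]}]'

```text
t: 2.0
eef_pos: [0.5378, -0.045, 0.1798]
tool_rot: [-0.001, 0.984, 0.178, -0.004]
contact_force: [-0.5, 0.4, 0.4]
gripper_width: 1.001
grasp_force: 0.0
```

```bash
python3 - <<'E'
from h import *
s=optics.read_camera('side');t=optics.read_camera('top')
cv2.imwrite('pics/a.png',np.hstack([cv2.resize(s[140:260,210:340],None,fx=3,fy=3),cv2.resize(t[130:250,230:360],None,fx=3,fy=3)]));go()
E
```

```text
t 2.1 pos [ 0.5408 -0.0449  0.1841] yaw 20.44919692938353 F [0.56   0.5018 0.6328] w 0.9965649822105691
```

View pics/a.png

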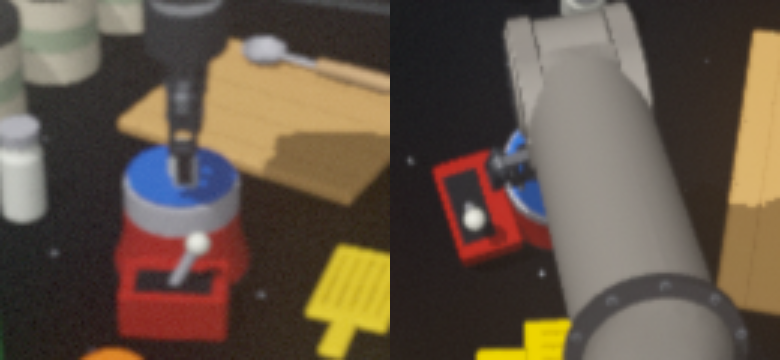

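The fingers straddle the knob, which is hidden behind the near finger at crop (182,168). The lever tip is at side pixel (275.7,221). Next I close the gripper.

Emit:
drive_tool --deltas '[{"gripper":255,"offset":[0,0,0],"angular":[0,0,0]},{"gripper":255,"offset":[0,0,0],"angular":[0,0,0]},{"gripper":255,"offset":[0,0,0],"angular":[0,0,0]},{"gripper":255,"offset":[0,0,0],"angular":[0,0,0]},{"gripper":255,"offset":[0,0,0],"angular":[0,0,0]}]' --grip_force 40

```text
t: 2.6
eef_pos: [0.5411, -0.0449, 0.1848]
tool_rot: [0.0, 0.984, 0.177, 0.001]
contact_force: [-1.6, 0.7, 4.6]
gripper_width: 0.268
grasp_force: 39.0
```

Emit:
drive_tool --deltas '[{"gripper":255,"offset":[0,0,0],"angular":[0,0,0]},{"gripper":255,"offset":[0,0,0],"angular":[0,0,0]},{"gripper":255,"offset":[0,0,0],"angular":[0,0,0]}]'

```text
t: 2.9
eef_pos: [0.5412, -0.0449, 0.1848]
tool_rot: [0.0, 0.984, 0.177, 0.001]
contact_force: [-0.7, 0.7, 6.2]
gripper_width: 0.268
grasp_force: 39.0
```

```bash
python3 - <<'E'
from h import *
print(tri((258,202.7),(275.7,221)),tri((286.1,180.5),(270,188)))
go((.5418,-.0395,.27),(.560,-.290,.27),(.560,-.290,.108))
E
```

```text
(array([0.4918, 0.0351, 0.0888]), np.float64(0.002851026049220041)) (array([ 0.5451, -0.0421,  0.1338]), np.float64(0.007911116629731608))
t 2.9 pos [ 0.5412 -0.0449  0.1848] yaw 20.437186047323703 F [-0.6946  0.7171  6.2006] w 0.26807308146498693
(0.5418, -0.0395, 0.27) -> [ 0.0026 -0.0048 -0.0852] r 0.5432379681134226
(0.56, -0.29, 0.27) -> [-0.0678  0.2363 -0.0851] r 0.6306346010171024
(0.56, -0.29, 0.108) -> [-0.068   0.2362  0.0769] r 0.6306346010171024
```

Emit:
drive_tool --deltas '[{"gripper":255,"offset":[0,0,-0.02],"angular":[0,0,0]},{"gripper":255,"offset":[0,0,-0.06],"angular":[0,0,0]},{"gripper":255,"offset":[-0.015,0.045,-0.065],"angular":[0,0,0]},{"gripper":255,"offset":[-0.028,0.09,-0.065],"angular":[0,0,0]},{"gripper":255,"offset":[-0.042,0.13,-0.065],"angular":[0,0,0]}]'

```text
t: 3.4
eef_pos: [0.547, -0.1836, 0.2497]
tool_rot: [0.001, 0.984, 0.177, 0.001]
contact_force: [0.9, -0.0, -1.0]
gripper_width: 0.265
grasp_force: 39.4
```

Emit:
drive_tool --deltas '[{"gripper":255,"offset":[-0.014,0.045,0],"angular":[0,0,0]},{"gripper":255,"offset":[-0.028,0.09,0],"angular":[0,0,0]},{"gripper":255,"offset":[-0.03,0.105,0.03],"angular":[0,0,0]},{"gripper":255,"offset":[-0.03,0.105,0.07],"angular":[0,0,0]},{"gripper":255,"offset":[-0.03,0.105,0.1],"angular":[0,0,0]}]'

```text
t: 3.9
eef_pos: [0.5544, -0.2912, 0.1468]
tool_rot: [-0.0, 0.984, 0.177, -0.001]
contact_force: [-0.1, 0.4, -1.0]
gripper_width: 0.264
grasp_force: 39.4
```

```bash
python3 - <<'E'
from h import *
s=optics.read_camera('side')
cv2.imwrite('pics/b.png',cv2.resize(s[90:270,200:400],None,fx=3,fy=3));go((.557,-.292,.107))
E
```

```text
t 3.95 pos [ 0.552  -0.2895  0.142 ] yaw 20.405331194938025 F [-1.376   1.6928 -5.683 ] w 0.2661417301160467
(0.557, -0.292, 0.107) -> [0.004  0.0043 0.0349] r 0.6288982429614508
```

View pics/b.png

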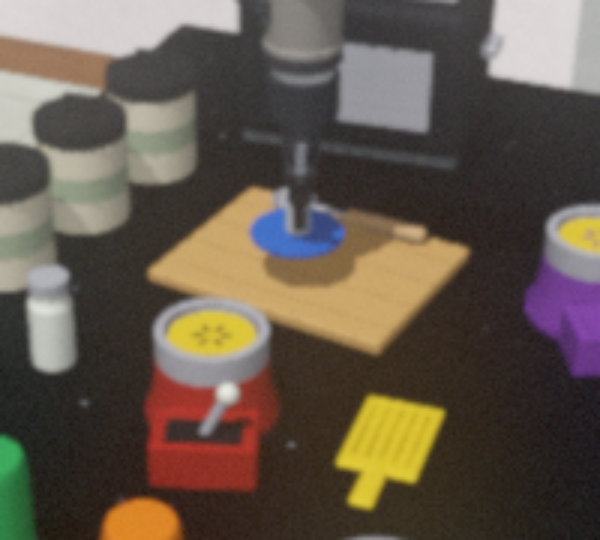

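The cap hangs level over the board at crop (298,232), clear of the spoon, and the well is open with the yellow pad at (212,335). I lower it gently.

Emit:
drive_tool --deltas '[{"gripper":255,"offset":[0,0,0.02],"angular":[0,0,0]},{"gripper":255,"offset":[0,0,0.03],"angular":[0,0,0]},{"gripper":255,"offset":[0,0,0.034],"angular":[0,0,0]},{"gripper":255,"offset":[0,0,0.036],"angular":[0,0,0]},{"gripper":255,"offset":[0,0,0.036],"angular":[0,0,0]}]'

```text
t: 4.45
eef_pos: [0.5558, -0.2905, 0.1137]
tool_rot: [0.0, 0.984, 0.177, 0.0]
contact_force: [-0.5, 0.2, -1.9]
gripper_width: 0.265
grasp_force: 39.4
```

```bash
python3 - <<'E'
from h import *
s=optics.read_camera('side');t=optics.read_camera('top')
for n,i,b in(('top',t,(262,160,315,220)),('side',s,(245,185,300,225))):
    try:
        c,p=big(mask(i,(22,120,90),(35,255,255),b,7));e=cv2.fitEllipse(c);print(n,e,plane(n,*e[0],.092))
    except Exception as x: print(n,x)
go()
E
```

```text
top ((285.8565368652344, 185.6351776123047), (27.958526611328125, 28.633337020874023), 102.45197296142578) [ 0.5434 -0.0413  0.092 ]
side ((269.9161071777344, 200.57069396972656), (13.055956840515137, 28.035446166992188), 89.54885864257812) [ 0.5419 -0.0427  0.092 ]
t 4.55 pos [ 0.5559 -0.2905  0.1139] yaw 20.442517653013983 F [ 0.0043 -0.2986  0.4632] w 0.2641449639235684
```

Emit:
drive_tool --deltas '[{"gripper":255,"offset":[0,0,0.004],"angular":[0,0,0]},{"gripper":255,"offset":[0,0,0.007],"angular":[0,0,0]},{"gripper":255,"offset":[0,0,0.007],"angular":[0,0,0]}]'

```text
t: 4.85
eef_pos: [0.5557, -0.2905, 0.1069]
tool_rot: [0.0, 0.984, 0.177, 0.0]
contact_force: [-2.4, 0.7, 7.0]
gripper_width: 0.267
grasp_force: 40.1
```

Emit:
drive_tool --deltas '[{"gripper":0,"offset":[0,0,0],"angular":[0,0,0]},{"gripper":0,"offset":[0,0,0],"angular":[0,0,0]},{"gripper":0,"offset":[0,0,0],"angular":[0,0,0]},{"gripper":0,"offset":[0,0,-0.03],"angular":[0,0,0]},{"gripper":0,"offset":[0,0,-0.08],"angular":[0,0,0]}]'

```text
t: 5.35
eef_pos: [0.5533, -0.2894, 0.1832]
tool_rot: [-0.002, 0.984, 0.178, -0.003]
contact_force: [-0.0, -1.4, 0.2]
gripper_width: 0.994
grasp_force: 0.0
```

```bash
python3 - <<'E'
from h import *
c=np.array([.5425,-.042]);a=np.radians(19.5);X=np.array([np.cos(a),np.sin(a)]);Y=np.array([-X[1],X[0]])
print('tip pred',c-.024*X+.09*Y)
for lx in(-.075,-.045,.0,.015,.06,.02): print(lx,c+lx*X+.09*Y)
go((*(c-.07*X+.09*Y),.25),(*(c-.07*X+.09*Y),.150))
E
```

```text
tip pred [0.4898 0.0348]
-0.075 [0.4418 0.0178]
-0.045 [0.47   0.0278]
0.0 [0.5125 0.0428]
0.015 [0.5266 0.0478]
0.06 [0.569  0.0629]
0.02 [0.5313 0.0495]
t 5.35 pos [ 0.5533 -0.2894  0.1832] yaw 20.459286611453358 F [-0.0142 -1.4005  0.2309] w 0.9940275799670966
(np.float64(0.44647247829250813), np.float64(0.01947125405193209), 0.25) -> [ 0.0075 -0.3271 -0.065 ] r 0.4468968601444958
(np.float64(0.44647247829250813), np.float64(0.01947125405193209), 0.15) -> [ 0.0081 -0.3265  0.035 ] r 0.4468968601444958
```

Emit:
drive_tool --deltas '[{"gripper":255,"offset":[0,-0.03,-0.03],"angular":[0,0,0]},{"gripper":255,"offset":[0,-0.08,-0.04],"angular":[0,0,0]},{"gripper":255,"offset":[0,-0.13,-0.04],"angular":[0,0,0]},{"gripper":255,"offset":[0,-0.18,-0.04],"angular":[0,0,0]},{"gripper":255,"offset":[0,-0.23,-0.04],"angular":[0,0,0]}]'

```text
t: 5.85
eef_pos: [0.4745, -0.0741, 0.2261]
tool_rot: [0.0, 0.984, 0.177, 0.0]
contact_force: [1.4, 1.4, 0.1]
gripper_width: 0.146
grasp_force: 0.0
```

Emit:
drive_tool --deltas '[{"gripper":255,"offset":[0,-0.05,0],"angular":[0,0,0]},{"gripper":255,"offset":[0.004,-0.095,0.01],"angular":[0,0,0]},{"gripper":255,"offset":[0.004,-0.095,0.05],"angular":[0,0,0]},{"gripper":255,"offset":[0.004,-0.095,0.073],"angular":[0,0,0]},{"gripper":255,"offset":[0.004,-0.095,0.073],"angular":[0,0,0]}]'

```text
t: 6.35
eef_pos: [0.444, 0.0149, 0.1506]
tool_rot: [-0.0, 0.984, 0.178, -0.003]
contact_force: [-1.3, -0.4, -0.6]
gripper_width: -0.001
grasp_force: 0.0
```

```bash
python3 - <<'E'
from h import *
t=optics.read_camera('top');s=optics.read_camera('side')
cv2.imwrite('pics/c.png',np.hstack([cv2.resize(s[120:270,210:340],None,fx=3,fy=3),cv2.resize(t[120:270,270:400],None,fx=3,fy=3)]))
c=np.array([.5425,-.042]);a=np.radians(19.5);X=np.array([np.cos(a),np.sin(a)]);Y=np.array([-X[1],X[0]])
go(*[(*(c+l*X+.09*Y),.148) for l in(-.05,-.045,.003,.006)])
E
```

```text
t 6.45 pos [0.4461 0.0147 0.1531] yaw 20.43111860447116 F [1.1463 0.508  0.1536] w 0.0017902784377119738
(np.float64(0.4653253081143517), np.float64(0.02614739123660751), 0.148) -> [ 0.022  -0.004   0.0051] r 0.466059361498293
(np.float64(0.47003851556981263), np.float64(0.027816425532776363), 0.148) -> [ 0.027  -0.004   0.0051] r 0.4708608707978329
(np.float64(0.5152853071422371), np.float64(0.04383915477599737), 0.148) -> [ 0.075  -0.0032  0.0051] r 0.5171468062824554
(np.float64(0.5181132316155136), np.float64(0.04484057535369868), 0.148) -> [ 0.078  -0.0031  0.0051] r 0.5200499956476508
```

View pics/c.png

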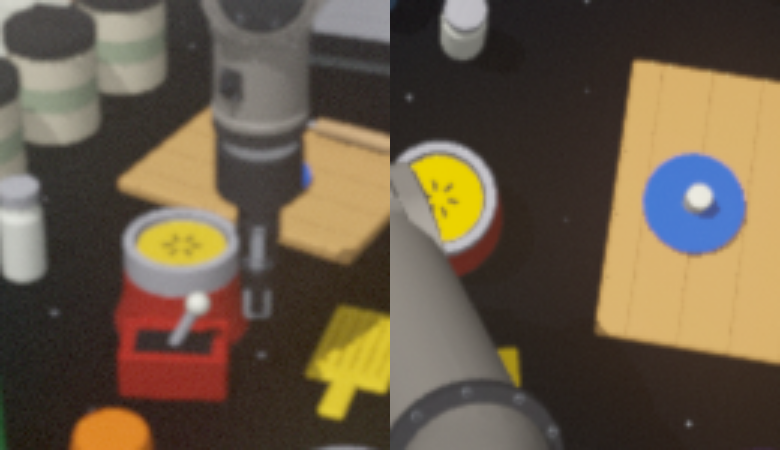

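The cap stands flat, knob up, on the board at crop (698,198). The shut fingers are on the -x side of the lever at (258,300), level with the tip at (197,303). Next I push along tool +x.

Emit:
drive_tool --deltas '[{"gripper":255,"offset":[0.012,-0.004,0.005],"angular":[0,0,0]},{"gripper":255,"offset":[0.024,-0.004,0.005],"angular":[0,0,0]},{"gripper":255,"offset":[0.038,-0.004,0.005],"angular":[0,0,0]},{"gripper":255,"offset":[0.052,-0.004,0.005],"angular":[0,0,0]},{"gripper":255,"offset":[0.066,-0.004,0.005],"angular":[0,0,0]}]'

```text
t: 6.95
eef_pos: [0.5079, 0.0419, 0.1482]
tool_rot: [0.0, 0.984, 0.177, 0.0]
contact_force: [-1.8, -1.1, -1.6]
gripper_width: 0.001
grasp_force: 1.2
```

Emit:
drive_tool --deltas '[{"gripper":255,"offset":[0.006,0,0],"angular":[0,0,0]},{"gripper":255,"offset":[0.009,0,0],"angular":[0,0,0]},{"gripper":255,"offset":[0.012,0,0],"angular":[0,0,0]},{"gripper":255,"offset":[0.012,0,0],"angular":[0,0,0]}]'

```text
t: 7.35
eef_pos: [0.515, 0.0447, 0.1474]
tool_rot: [0.001, 0.984, 0.177, -0.004]
contact_force: [-10.1, -3.8, 9.5]
gripper_width: 0.001
grasp_force: 6.6
```

Emit:
drive_tool --deltas '[{"gripper":255,"offset":[-0.02,0,0],"angular":[0,0,0]},{"gripper":0,"offset":[-0.025,0,-0.04],"angular":[0,0,0]},{"gripper":0,"offset":[-0.025,-0.03,-0.08],"angular":[0,0,0]},{"gripper":0,"offset":[-0.01,-0.07,-0.095],"angular":[0,0,0]},{"gripper":0,"offset":[0,-0.12,-0.095],"angular":[0,0,0]}]'

```text
t: 7.85
eef_pos: [0.4785, 0.1579, 0.2464]
tool_rot: [-0.0, 0.985, 0.175, 0.004]
contact_force: [0.6, 0.6, 0.6]
gripper_width: 0.681
grasp_force: 0.0
```

```bash
python3 - <<'E'
from h import *
s=optics.read_camera('side')
m=mask(s,(0,0,140),(180,90,255),(256,208,288,236));c,p=big(m);print('tip side',p,cv2.boundingRect(c))
C=np.array([.5425,-.042]);a=np.radians(19.5);X=np.array([np.cos(a),np.sin(a)]);Y=np.array([-X[1],X[0]])
def proj(n,P):
    m=M[n];q=np.linalg.inv(m['cam_to_world'])@np.r_[P,1];return m['cx']+m['fx']*q[0]/-q[2],m['cy']-m['fy']*q[1]/-q[2]
for l in(-.024,.024):print(l,proj('side',np.r_[C+l*X+.09*Y,.09]))
print('cup proj side mid',proj('side',(.4666,.2542,.07)),'top',proj('side',(.4666,.2542,.125)))
cv2.imwrite('pics/d.png',cv2.resize(s[170:370,180:340],None,fx=3,fy=3))
go((.4666,.2542,.24),(.4666,.2542,.135))
E
```

```text
tip side (271.46215139442234, 212.8207171314741) (264, 208, 19, 11)
-0.024 (np.float64(275.87823999953093), np.float64(220.61563697901764))
0.024 (np.float64(257.69048700220355), np.float64(219.9116950272119))
cup proj side mid (np.float64(247.0081441770693), np.float64(281.0657322905356)) top (np.float64(246.1106758404846), np.float64(262.9101319829278))
t 7.9 pos [0.4751 0.1684 0.2457] yaw 20.8996505591289 F [-1.6161  7.8659  1.2255] w 0.7648537443097396
(0.4666, 0.2542, 0.24) -> [ 0.0226 -0.0831  0.0064] r 0.5313503552271326
(0.4666, 0.2542, 0.135) -> [ 0.0218 -0.0826  0.1114] r 0.5313503552271326
```

View pics/d.png

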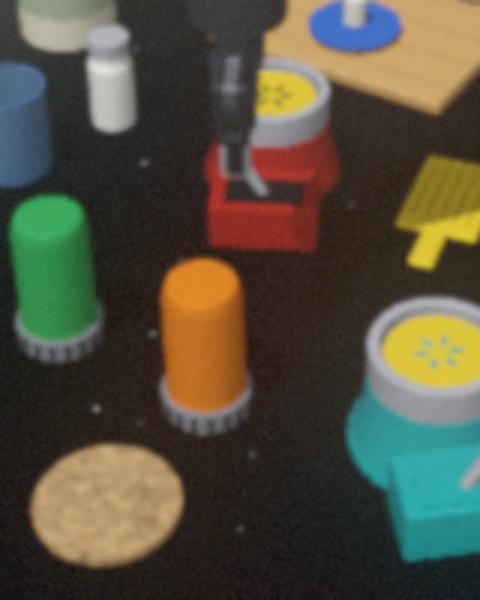

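The lever now leans to the +x side: its stem runs up from crop (265,190) towards (235,150), so the switch is on. The orange cup is upright at crop (203,340) and its projected pose matches.

Emit:
drive_tool --deltas '[{"gripper":0,"offset":[0.01,-0.045,0],"angular":[0,0,0]},{"gripper":0,"offset":[0.022,-0.08,0.005],"angular":[0,0,0]},{"gripper":0,"offset":[0.022,-0.08,0.005],"angular":[0,0,0]},{"gripper":0,"offset":[0.022,-0.08,0.005],"angular":[0,0,0]}]'

```text
t: 8.3
eef_pos: [0.4684, 0.2406, 0.2377]
tool_rot: [-0.0, 0.984, 0.179, -0.0]
contact_force: [-0.0, -0.4, -0.3]
gripper_width: 1.0
grasp_force: 0.0
```

```bash
python3 - <<'E'
from h import *
go((.4666,.2542,.24),(.4666,.2542,.135))
E
```

```text
t 8.3 pos [0.4684 0.2406 0.2377] yaw 20.5727885315587 F [-0.0081 -0.3725 -0.3305] w 0.9995115429228693
(0.4666, 0.2542, 0.24) -> [ 0.0031 -0.0134 -0.0023] r 0.5313503552271326
(0.4666, 0.2542, 0.135) -> [ 0.0031 -0.0134  0.1027] r 0.5313503552271326
```

Emit:
drive_tool --deltas '[{"gripper":0,"offset":[0.003,-0.0135,0],"angular":[0,0,0]},{"gripper":0,"offset":[0.003,-0.0135,0.02],"angular":[0,0,0]},{"gripper":0,"offset":[0.003,-0.0135,0.05],"angular":[0,0,0]},{"gripper":0,"offset":[0.003,-0.0135,0.08],"angular":[0,0,0]},{"gripper":0,"offset":[0.003,-0.0135,0.1],"angular":[0,0,0]}]'

```text
t: 8.8
eef_pos: [0.4665, 0.2525, 0.1362]
tool_rot: [0.0, 0.984, 0.177, -0.001]
contact_force: [-0.5, 0.4, 0.2]
gripper_width: 0.999
grasp_force: 0.0
```

Emit:
drive_tool --deltas '[{"gripper":0,"offset":[0,0,0.001],"angular":[0,0,0]},{"gripper":255,"offset":[0,0,0.001],"angular":[0,0,0]},{"gripper":255,"offset":[0,0,0.001],"angular":[0,0,0]},{"gripper":255,"offset":[0,0,0.001],"angular":[0,0,0]},{"gripper":255,"offset":[0,0,0.001],"angular":[0,0,0]}]' --grip_force 80

```text
t: 9.3
eef_pos: [0.4675, 0.2542, 0.1386]
tool_rot: [-0.0, 0.984, 0.177, 0.001]
contact_force: [-1.9, 0.5, 7.4]
gripper_width: 0.709
grasp_force: 86.4
```

```bash
python3 - <<'E'
from h import *
go((.5425,-.042,.26),(.5425,-.042,.23))
E
```

```text
t 9.3 pos [0.4675 0.2542 0.1386] yaw 20.434980051551236 F [-1.924   0.5053  7.3675] w 0.7089578833270123
(0.5425, -0.042, 0.26) -> [-0.0328  0.3037 -0.1217] r 0.5441233775532898
(0.5425, -0.042, 0.23) -> [-0.0329  0.3037 -0.0917] r 0.5441233775532898
```

Emit:
drive_tool --deltas '[{"gripper":255,"offset":[0,0,-0.025],"angular":[0,0,0]},{"gripper":255,"offset":[0,0,-0.065],"angular":[0,0,0]},{"gripper":255,"offset":[0,0,-0.11],"angular":[0,0,0]},{"gripper":255,"offset":[-0.003,0.02,-0.15],"angular":[0,0,0]},{"gripper":255,"offset":[-0.007,0.06,-0.15],"angular":[0,0,0]}]'

```text
t: 9.8
eef_pos: [0.4825, 0.199, 0.2934]
tool_rot: [-0.002, 0.984, 0.18, 0.006]
contact_force: [0.9, -0.8, -2.7]
gripper_width: 0.708
grasp_force: 88.0
```

Emit:
drive_tool --deltas '[{"gripper":255,"offset":[-0.005,0.045,0],"angular":[0,0,0]},{"gripper":255,"offset":[-0.01,0.09,0],"angular":[0,0,0]},{"gripper":255,"offset":[-0.015,0.135,0],"angular":[0,0,0]},{"gripper":255,"offset":[-0.02,0.175,0],"angular":[0,0,0]},{"gripper":255,"offset":[-0.025,0.21,0],"angular":[0,0,0]}]'

```text
t: 10.3
eef_pos: [0.5308, -0.0135, 0.2872]
tool_rot: [0.0, 0.984, 0.177, 0.0]
contact_force: [0.5, 0.6, -2.1]
gripper_width: 0.706
grasp_force: 87.8
```

Emit:
drive_tool --deltas '[{"gripper":255,"offset":[-0.001,0.033,0],"angular":[0,0,0]},{"gripper":255,"offset":[-0.001,0.033,0],"angular":[0,0,0]},{"gripper":255,"offset":[-0.001,0.033,0],"angular":[0,0,0]},{"gripper":255,"offset":[-0.001,0.033,0],"angular":[0,0,0]}]'

```text
t: 10.7
eef_pos: [0.5412, -0.0407, 0.287]
tool_rot: [-0.0, 0.984, 0.178, -0.0]
contact_force: [-0.3, -0.2, -1.9]
gripper_width: 0.703
grasp_force: 87.9
```

```bash
python3 - <<'E'
from h import *
go((.5425,-.042,.245),(.5425,-.042,.2306))
s=optics.read_camera('side');t=optics.read_camera('top')
cv2.imwrite('pics/e.png',np.hstack([cv2.resize(s[100:260,200:340],None,fx=2.8,fy=2.8),cv2.resize(t[110:270,225:350],None,fx=2.8,fy=2.8)]))
# cup centre from side: orange columns
m=mask(s,(5,150,60),(25,255,255),(225,100,320,235));c,p=big(m);print('orange side',cv2.boundingRect(c),p)
r=cv2.boundingRect(c)
E
```

```text
t 10.7 pos [ 0.5412 -0.0407  0.287 ] yaw 20.52764708948737 F [-0.346  -0.1544 -1.8608] w 0.7025609502986071
(0.5425, -0.042, 0.245) -> [0.0008 0.0017 0.042 ] r 0.5441233775532898
(0.5425, -0.042, 0.2306) -> [0.0008 0.0017 0.0564] r 0.5441233775532898
orange side (258, 140, 25, 43) (270.714859437751, 165.27123880135926)
```

View pics/e.png

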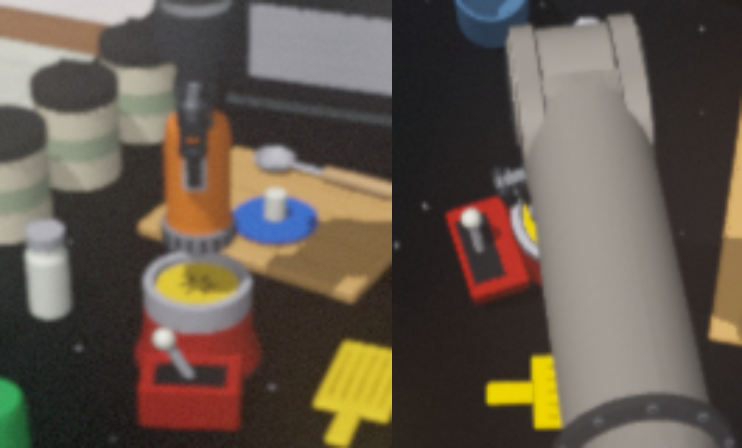

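The switch is on, with its tip at crop (470,217) leaning +x. The cup hangs upright at (198,180), centred over the pad at (200,282).

Emit:
drive_tool --deltas '[{"gripper":255,"offset":[0.001,0.0015,0.02],"angular":[0,0,0]},{"gripper":255,"offset":[0.001,0.0015,0.035],"angular":[0,0,0]},{"gripper":255,"offset":[0.001,0.0015,0.045],"angular":[0,0,0]},{"gripper":255,"offset":[0.001,0.0015,0.05],"angular":[0,0,0]},{"gripper":255,"offset":[0.001,0.0015,0.05],"angular":[0,0,0]}]' --grip_force 100

```text
t: 11.3
eef_pos: [0.5428, -0.0425, 0.2365]
tool_rot: [-0.0, 0.984, 0.178, -0.0]
contact_force: [-0.3, -1.1, -2.8]
gripper_width: 0.708
grasp_force: 108.0
```

Emit:
drive_tool --deltas '[{"gripper":255,"offset":[0,0,0.004],"angular":[0,0,0]},{"gripper":255,"offset":[0,0,0.008],"angular":[0,0,0]},{"gripper":255,"offset":[0,0,0.012],"angular":[0,0,0]},{"gripper":255,"offset":[0,0,0.015],"angular":[0,0,0]},{"gripper":255,"offset":[0,0,0.015],"angular":[0,0,0]}]'

```text
t: 11.8
eef_pos: [0.5437, -0.0428, 0.2227]
tool_rot: [0.0, 0.984, 0.178, 0.001]
contact_force: [-1.5, 0.8, 7.1]
gripper_width: 0.707
grasp_force: 108.6
```

Emit:
drive_tool --deltas '[{"gripper":255,"offset":[0,0,0.002],"angular":[0,0,0]},{"gripper":255,"offset":[0,0,0.004],"angular":[0,0,0]},{"gripper":255,"offset":[0,0,0.005],"angular":[0,0,0]},{"gripper":255,"offset":[0,0,0.005],"angular":[0,0,0]}]'

```text
t: 12.2
eef_pos: [0.5438, -0.0427, 0.2184]
tool_rot: [0.0, 0.984, 0.178, 0.001]
contact_force: [-3.7, 0.5, 9.5]
gripper_width: 0.709
grasp_force: 109.2
```

Emit:
drive_tool --deltas '[{"gripper":255,"offset":[0,0,0.002],"angular":[0,0,0]},{"gripper":255,"offset":[0,0,0.003],"angular":[0,0,0]},{"gripper":255,"offset":[0,0,0.003],"angular":[0,0,0]}]'

```text
t: 12.5
eef_pos: [0.5441, -0.0425, 0.218]
tool_rot: [0.001, 0.984, 0.178, 0.001]
contact_force: [-12.1, 2.0, 32.7]
gripper_width: 0.706
grasp_force: 111.2
```

Emit:
drive_tool --deltas '[{"gripper":255,"offset":[0,0,-0.0005],"angular":[0,0,0]},{"gripper":255,"offset":[0,0,-0.0005],"angular":[0,0,0]},{"gripper":255,"offset":[0,0,-0.0005],"angular":[0,0,0]},{"gripper":255,"offset":[0,0,-0.0005],"angular":[0,0,0]},{"gripper":255,"offset":[0,0,-0.0005],"angular":[0,0,0]}]'

```text
t: 13.0
eef_pos: [0.544, -0.0425, 0.2181]
tool_rot: [0.001, 0.984, 0.178, 0.001]
contact_force: [-9.2, 1.0, 29.2]
gripper_width: 0.704
grasp_force: 110.5
```

Emit:
drive_tool --deltas '[{"gripper":255,"offset":[0,0,0],"angular":[0,0,0]},{"gripper":255,"offset":[0,0,0],"angular":[0,0,0]},{"gripper":255,"offset":[0,0,0],"angular":[0,0,0]},{"gripper":255,"offset":[0,0,0],"angular":[0,0,0]},{"gripper":255,"offset":[0,0,0],"angular":[0,0,0]}]'

```text
t: 13.5
eef_pos: [0.544, -0.0426, 0.2181]
tool_rot: [0.001, 0.984, 0.178, 0.001]
contact_force: [-9.7, 1.1, 28.4]
gripper_width: 0.702
grasp_force: 110.5
```

Emit:
drive_tool --deltas '[{"gripper":255,"offset":[0,0,0],"angular":[0,0,0]},{"gripper":255,"offset":[0,0,0],"angular":[0,0,0]},{"gripper":255,"offset":[0,0,0],"angular":[0,0,0]},{"gripper":255,"offset":[0,0,0],"angular":[0,0,0]},{"gripper":255,"offset":[0,0,0],"angular":[0,0,0]}]'

```text
t: 14.0
eef_pos: [0.5441, -0.0425, 0.2181]
tool_rot: [0.001, 0.984, 0.178, 0.001]
contact_force: [-8.7, 1.9, 29.4]
gripper_width: 0.705
grasp_force: 110.5
```

```bash
python3 - <<'E'
from h import *
s=optics.read_camera('side')
cv2.imwrite('pics/f.png',cv2.resize(s[130:250,210:340],None,fx=4,fy=4))
m=mask(s,(5,150,60),(25,255,255),(225,100,320,235));c,p=big(m);print('orange side',cv2.boundingRect(c),p)
go((.484,.3825,.3),(.484,.3825,.147))
E
```

```text
orange side (258, 163, 24, 41) (270.0638440860215, 186.60147849462365)
t 14.05 pos [ 0.5441 -0.0425  0.2181] yaw 20.46015307140488 F [-9.2763  0.5883 28.7863] w 0.7051897624562308
(0.484, 0.3825, 0.3) -> [ 0.0925 -0.4191 -0.0824] r 0.6168972767001002
(0.484, 0.3825, 0.147) -> [ 0.0921 -0.4193  0.0706] r 0.6168972767001002
```

View pics/f.png

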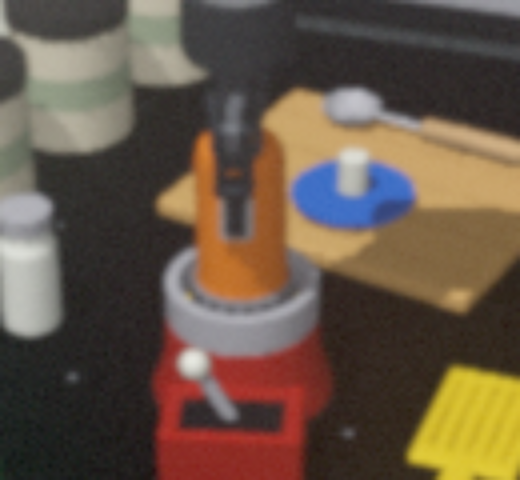

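The cup is upright and seated inside the well at crop (240,290), with the pad bottomed: the force jumped to 29 N at 12 mm of travel and was held for 1.5 s. The switch is still on. Next I lift and carry the cup to the coaster.

Emit:
drive_tool --deltas '[{"gripper":255,"offset":[0,0,-0.015],"angular":[0,0,0]},{"gripper":255,"offset":[0,0,-0.045],"angular":[0,0,0]},{"gripper":255,"offset":[0,0,-0.08],"angular":[0,0,0]},{"gripper":255,"offset":[0.008,-0.035,-0.085],"angular":[0,0,0]},{"gripper":255,"offset":[0.018,-0.08,-0.085],"angular":[0,0,0]}]'

```text
t: 14.55
eef_pos: [0.533, 0.0365, 0.3009]
tool_rot: [0.001, 0.985, 0.174, 0.002]
contact_force: [0.7, 1.3, -3.1]
gripper_width: 0.703
grasp_force: 108.7
```

Emit:
drive_tool --deltas '[{"gripper":255,"offset":[0.01,-0.045,0],"angular":[0,0,0]},{"gripper":255,"offset":[0.02,-0.09,0],"angular":[0,0,0]},{"gripper":255,"offset":[0.03,-0.135,0],"angular":[0,0,0]},{"gripper":255,"offset":[0.04,-0.18,0],"angular":[0,0,0]},{"gripper":255,"offset":[0.05,-0.225,0],"angular":[0,0,0]}]'

```text
t: 15.05
eef_pos: [0.4997, 0.268, 0.299]
tool_rot: [0.0, 0.984, 0.177, -0.0]
contact_force: [1.2, 0.5, -3.0]
gripper_width: 0.707
grasp_force: 108.6
```

Emit:
drive_tool --deltas '[{"gripper":255,"offset":[0.01,-0.045,0],"angular":[0,0,0]},{"gripper":255,"offset":[0.02,-0.085,0],"angular":[0,0,0]},{"gripper":255,"offset":[0.025,-0.11,0.01],"angular":[0,0,0]},{"gripper":255,"offset":[0.025,-0.114,0.04],"angular":[0,0,0]},{"gripper":255,"offset":[0.025,-0.114,0.06],"angular":[0,0,0]}]'

```text
t: 15.55
eef_pos: [0.4825, 0.3834, 0.2374]
tool_rot: [0.0, 0.984, 0.179, -0.001]
contact_force: [-0.6, -0.7, -3.4]
gripper_width: 0.7
grasp_force: 108.6
```

Emit:
drive_tool --deltas '[{"gripper":255,"offset":[0,0,0.02],"angular":[0,0,0]},{"gripper":255,"offset":[0,0,0.03],"angular":[0,0,0]},{"gripper":255,"offset":[0,0,0.03],"angular":[0,0,0]}]'

```text
t: 15.85
eef_pos: [0.4833, 0.3812, 0.2076]
tool_rot: [0.001, 0.984, 0.177, -0.001]
contact_force: [-0.2, -0.2, -2.5]
gripper_width: 0.705
grasp_force: 108.5
```

```bash
python3 - <<'E'
from h import *
go((.484,.3825,.18),(.484,.3825,.1466))
E
```

```text
t 15.85 pos [0.4833 0.3812 0.2076] yaw 20.432602478759723 F [-0.2405 -0.2049 -2.4675] w 0.7053949236643369
(0.484, 0.3825, 0.18) -> [ 0.0012 -0.001   0.0276] r 0.6168972767001002
(0.484, 0.3825, 0.1466) -> [ 0.0013 -0.001   0.061 ] r 0.6168972767001002
```

Emit:
drive_tool --deltas '[{"gripper":255,"offset":[0.001,-0.001,0.025],"angular":[0,0,0]},{"gripper":255,"offset":[0.001,-0.001,0.042],"angular":[0,0,0]},{"gripper":255,"offset":[0.001,-0.001,0.052],"angular":[0,0,0]},{"gripper":255,"offset":[0.001,-0.001,0.057],"angular":[0,0,0]},{"gripper":255,"offset":[0.001,-0.001,0.059],"angular":[0,0,0]}]'

```text
t: 16.35
eef_pos: [0.4845, 0.3834, 0.1502]
tool_rot: [0.0, 0.984, 0.177, -0.0]
contact_force: [-1.1, -0.7, -3.4]
gripper_width: 0.703
grasp_force: 108.6
```

Emit:
drive_tool --deltas '[{"gripper":255,"offset":[0,0,0.001],"angular":[0,0,0]},{"gripper":255,"offset":[0,0,0.002],"angular":[0,0,0]},{"gripper":255,"offset":[0,0,0.002],"angular":[0,0,0]}]'

```text
t: 16.65
eef_pos: [0.4846, 0.3836, 0.1489]
tool_rot: [-0.0, 0.984, 0.177, 0.0]
contact_force: [-0.2, -0.3, -2.3]
gripper_width: 0.703
grasp_force: 108.6
```

Emit:
drive_tool --deltas '[{"gripper":255,"offset":[0,0,0.001],"angular":[0,0,0]},{"gripper":255,"offset":[0,0,0.002],"angular":[0,0,0]},{"gripper":255,"offset":[0,0,0.003],"angular":[0,0,0]},{"gripper":255,"offset":[0,0,0.003],"angular":[0,0,0]}]'

```text
t: 17.05
eef_pos: [0.4847, 0.3837, 0.1467]
tool_rot: [0.0, 0.984, 0.177, 0.001]
contact_force: [-3.5, -1.9, 7.9]
gripper_width: 0.704
grasp_force: 109.3
```

Emit:
drive_tool --deltas '[{"gripper":0,"offset":[0,0,0],"angular":[0,0,0]},{"gripper":0,"offset":[0,0,0],"angular":[0,0,0]},{"gripper":0,"offset":[0,0,0],"angular":[0,0,0]},{"gripper":0,"offset":[0,0,0],"angular":[0,0,0]},{"gripper":0,"offset":[0,0,-0.01],"angular":[0,0,0]}]'

```text
t: 17.55
eef_pos: [0.4838, 0.3828, 0.1544]
tool_rot: [0.001, 0.984, 0.177, -0.001]
contact_force: [0.3, -0.6, -0.1]
gripper_width: 1.0
grasp_force: 0.0
```

Emit:
drive_tool --deltas '[{"gripper":0,"offset":[0,0,-0.03],"angular":[0,0,0]},{"gripper":0,"offset":[0,0,-0.07],"angular":[0,0,0]},{"gripper":0,"offset":[0,0,-0.11],"angular":[0,0,0]},{"gripper":0,"offset":[0,0,-0.12],"angular":[0,0,0]},{"gripper":0,"offset":[0,0,-0.12],"angular":[0,0,0]}]'

```text
t: 18.05
eef_pos: [0.4851, 0.3842, 0.2782]
tool_rot: [-0.001, 0.984, 0.177, 0.002]
contact_force: [-0.8, -0.5, 0.2]
gripper_width: 1.001
grasp_force: 0.0
```

```bash
python3 - <<'E'
from h import *
C=np.array([.5425,-.042]);a=np.radians(19.5);X=np.array([np.cos(a),np.sin(a)]);Y=np.array([-X[1],X[0]])
go(*[(*(C+l*X+.09*Y),z) for l,z in((.07,.27),(.07,.148))])
s=optics.read_camera('side')
m=mask(s,(8,180,90),(25,255,255),(180,240,260,350));c,p=big(m);print('orange side',cv2.boundingRect(c),p)
E
```

```text
t 18.05 pos [0.4851 0.3842 0.2782] yaw 20.43535145406328 F [-0.8085 -0.4757  0.227 ] w 1.0010132460839039
(np.float64(0.578442287045413), np.float64(0.06620421434466002), 0.27) -> [-0.0236  0.3306  0.0076] r 0.5822185821831193
(np.float64(0.578442287045413), np.float64(0.06620421434466002), 0.148) -> [-0.0241  0.3308  0.1296] r 0.5822185821831193
orange side (197, 287, 32, 55) (212.89467930029156, 313.53583576287656)
```

Emit:
drive_tool --deltas '[{"gripper":255,"offset":[-0.004,0.048,0],"angular":[0,0,0]},{"gripper":255,"offset":[-0.008,0.096,0],"angular":[0,0,0]},{"gripper":255,"offset":[-0.012,0.144,0],"angular":[0,0,0]},{"gripper":255,"offset":[-0.015,0.192,0],"angular":[0,0,0]},{"gripper":255,"offset":[-0.018,0.24,0],"angular":[0,0,0]}]'

```text
t: 18.6
eef_pos: [0.5507, 0.1498, 0.2734]
tool_rot: [0.0, 0.984, 0.178, -0.002]
contact_force: [1.1, -0.4, -0.7]
gripper_width: 0.144
grasp_force: 0.0
```

Emit:
drive_tool --deltas '[{"gripper":255,"offset":[-0.006,0.045,0],"angular":[0,0,0]},{"gripper":255,"offset":[-0.006,0.09,0],"angular":[0,0,0]},{"gripper":255,"offset":[-0.006,0.09,0.04],"angular":[0,0,0]},{"gripper":255,"offset":[-0.006,0.09,0.08],"angular":[0,0,0]},{"gripper":255,"offset":[-0.006,0.09,0.12],"angular":[0,0,0]}]'

```text
t: 19.1
eef_pos: [0.576, 0.0648, 0.1524]
tool_rot: [-0.0, 0.984, 0.177, -0.001]
contact_force: [-0.3, -0.2, 0.3]
gripper_width: 0.001
grasp_force: 0.0
```

```bash
python3 - <<'E'
from h import *
C=np.array([.5425,-.042]);a=np.radians(19.5);X=np.array([np.cos(a),np.sin(a)]);Y=np.array([-X[1],X[0]])
go(*[(*(C+l*X+.09*Y),.148) for l in(.07,.05,-.003,-.006)])
s=optics.read_camera('side');go()
cv2.imwrite('pics/g.png',cv2.resize(s[120:370,170:370],None,fx=2.4,fy=2.4))
E
```

```text
t 19.1 pos [0.576  0.0648 0.1524] yaw 20.380580260231316 F [-0.2546 -0.247   0.2818] w 0.0012581719490324936
(np.float64(0.578442287045413), np.float64(0.06620421434466002), 0.148) -> [ 0.0028 -0.0005  0.0044] r 0.5822185821831193
(np.float64(0.5595894572235695), np.float64(0.0595280771599846), 0.148) -> [-0.0172 -0.0008  0.0045] r 0.5627467926218097
(np.float64(0.5096294581956841), np.float64(0.04183631362059474), 0.148) -> [-0.0702 -0.0016  0.0046] r 0.5113437804434383
(np.float64(0.5068015337224075), np.float64(0.04083489304289343), 0.148) -> [-0.0732 -0.0017  0.0046] r 0.5084439822371872
t 19.15 pos [0.5722 0.0643 0.1459] yaw 20.437044927079345 F [-1.8941 -0.3385 -5.2081] w 0.0033276746478122505
```

View pics/g.png

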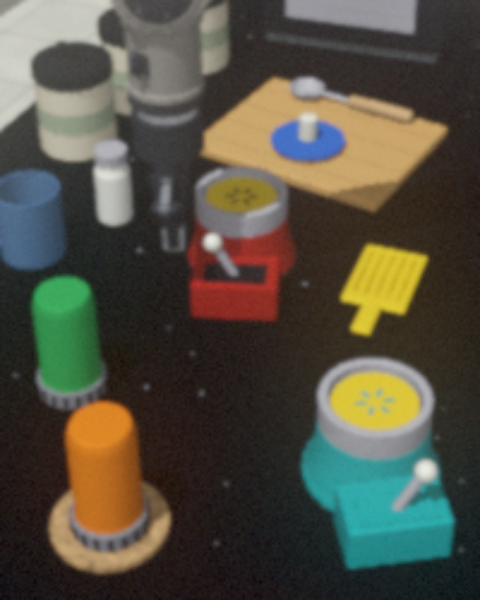

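The orange cup stands upright, centred on the coaster at crop (108,520). The fingers are on the +x side of the lever tip at (172,240), with the tip at (212,242). Next I push along tool -x.

Emit:
drive_tool --deltas '[{"gripper":255,"offset":[-0.012,-0.001,0.003],"angular":[0,0,0]},{"gripper":255,"offset":[-0.024,-0.001,0.003],"angular":[0,0,0]},{"gripper":255,"offset":[-0.038,-0.001,0.003],"angular":[0,0,0]},{"gripper":255,"offset":[-0.052,-0.001,0.003],"angular":[0,0,0]},{"gripper":255,"offset":[-0.065,-0.001,0.003],"angular":[0,0,0]}]'

```text
t: 19.65
eef_pos: [0.5163, 0.0442, 0.1549]
tool_rot: [0.0, 0.984, 0.178, 0.002]
contact_force: [1.2, 0.6, -1.2]
gripper_width: -0.003
grasp_force: 1.0
```

Emit:
drive_tool --deltas '[{"gripper":255,"offset":[-0.005,0,0],"angular":[0,0,0]},{"gripper":255,"offset":[-0.008,0,0],"angular":[0,0,0]},{"gripper":255,"offset":[-0.011,0,0],"angular":[0,0,0]},{"gripper":255,"offset":[-0.011,0,0],"angular":[0,0,0]}]'

```text
t: 20.05
eef_pos: [0.509, 0.0412, 0.1538]
tool_rot: [-0.001, 0.984, 0.178, 0.004]
contact_force: [8.1, 2.5, -4.5]
gripper_width: 0.001
grasp_force: 4.5
```

Emit:
drive_tool --deltas '[{"gripper":255,"offset":[-0.003,0,0],"angular":[0,0,0]},{"gripper":255,"offset":[-0.003,0,0],"angular":[0,0,0]}]'

```text
t: 20.25
eef_pos: [0.5084, 0.041, 0.1541]
tool_rot: [-0.001, 0.984, 0.178, 0.007]
contact_force: [16.3, 5.4, -10.8]
gripper_width: 0.002
grasp_force: 8.1
```

Emit:
drive_tool --deltas '[{"gripper":255,"offset":[0.02,0,0],"angular":[0,0,0]},{"gripper":255,"offset":[0.03,0,-0.03],"angular":[0,0,0]},{"gripper":255,"offset":[0.03,0,-0.08],"angular":[0,0,0]},{"gripper":255,"offset":[0.03,0,-0.13],"angular":[0,0,0]},{"gripper":255,"offset":[0.06,0,-0.17],"angular":[0,0,0]}]'

```text
t: 20.75
eef_pos: [0.5571, 0.0588, 0.3251]
tool_rot: [0.001, 0.984, 0.177, -0.001]
contact_force: [2.0, -0.3, 0.1]
gripper_width: -0.003
grasp_force: 0.0
```

```bash
python3 - <<'E'
from h import *
s=optics.read_camera('side');go()
cv2.imwrite('pics/i.png',s)
cv2.imwrite('pics/h.png',cv2.resize(s[130:370,170:370],None,fx=2.4,fy=2.4))
E
```

```text
t 20.8 pos [0.5649 0.0621 0.3324] yaw 20.43717079819585 F [7.5594 2.9125 5.8933] w -0.0006371963338702581
```

View pics/h.png

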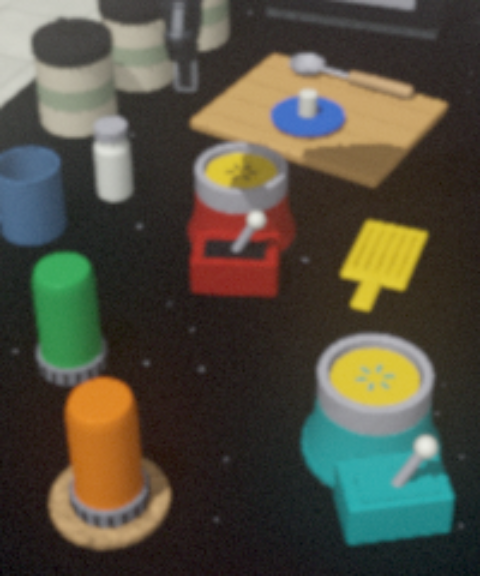

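The lever tip is back at side pixel (276.7,221), matching its starting off position. The cup is on the coaster, the cap is on the board, and the arm is clear of everything.

Emit:
drive_tool --deltas '[{"gripper":255,"offset":[0,0,0],"angular":[0,0,0]},{"gripper":255,"offset":[0,0,0],"angular":[0,0,0]},{"gripper":255,"offset":[0,0,0],"angular":[0,0,0]}]'

```text
t: 21.1
eef_pos: [0.5577, 0.0595, 0.3206]
tool_rot: [0.0, 0.984, 0.177, -0.002]
contact_force: [1.5, 0.1, 0.1]
gripper_width: 0.003
grasp_force: 0.0
```

```bash
python3 -c "
from station import bot
print(bot.hand_in())"
```

```text
the job is handed in; nothing more can be done
None
```

I handed the job in at about 21 s: the cap is knob up on the board, the switch went on and is now back off, and the orange cup held the pad fully down for about 1.5 s and now stands released and upright on the coaster.

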